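# Hold a cast bar square in the cutting guide

### The arm

A 6-joint arm with a two-finger parallel gripper is mounted at the origin on a cart in front of the work surface, level with it; the furniture and walls round the work are solid. World frame = base frame: x ahead of the robot, y to its left, z up, the work surface at z = 0. Lengths are in mm, angles in rad, forces in N, time in s.
With the tool pointing down it reaches from about 325 to 875 mm from the base axis. Payload 4.4 kg.
Tool frame: the origin (TCP) lies at the centre of the arm's flange, where the gripper is bolted on; the fingertips stand 173 mm ahead of it and the grasp point (between the pads) lies 155 mm ahead of it (r.finger_overhang is the distance from the TCP to the fingertips, in mm); y points along the fingers, z is the direction in which the jaws open and shut, and the axes are right-handed (so a half turn about y gives the same grasp; the last joint's range is limited). The gripper opens to 85 mm and grips with 20 to 120 N. Pads are 22 mm wide; open, the fingers measure 114 mm over their backs; the gripper's body (76 mm by 85 mm) begins 54 mm behind the grasp point. The pads swing forward as they close: fully open they stand 13 mm farther back than shut.
Start: joints at [1.103, 0.207, 1.542, -0, 1.393, -0.15], TCP at [179.685, 546.207, 404.682] pointing down, gripper open.
Joint ranges: [-2.73, 2.73], [-0.86, 2.22], [0.23, 2.46], [-1.11, 4.25], [0.08, 2.63], [-2.82, 2.82]. Speed limits (rad/s): [2.79, 2.79, 3.14, 3.14, 3.14, 3.14].

### API

Orientations are given as a unit quaternion [x, y, z, w].
In Python, from station import readout, viewer, workorder, r gives the robot as it stands.
- The arm moves only by the tool drive_tool, never from a script. Its argument "increments" is a list that holds one entry, the list of rows, each a list of 4 numbers: the shift along the tool's x, y, z in m, then the turn about the tool's y in degrees. A call has 1 to 20 rows; each row is the pose to reach, as a shift and turn from the pose commanded when the call began, along the tool's axes at that moment; what a row does not reach only later rows make up. A row lasts 1/8 s, in which the tool goes at most 62.5 mm and 10.7 degrees, less where a joint would pass 70% of its speed; a pose out of reach is approached as far as the arm can. A call with a gripper value outside its range is refused whole. "jaw" is the opening in per cent of the stroke, from 0 (shut) to 100 (fully open), set as the call begins (left out, the last holds). The fingers move at their own pace and stop on an object; the grip force is fixed at half the most. Time passes only in rows, so rows that repeat a pose let the fingers close. It gives the time, the measured TCP pose, the force and the opening at its end, in the units of the state.
- readout.observe(): the state, without advancing time (a new reading comes with each control period).
- viewer.capture(name): name is "scene" or "side" or "wrist"; returns the picture (420x560x3 uint8, red, green, blue); there is no depth.
- viewer.camera_model(name): a dict with "vertical_fov" (degrees; the focal length in pixels is half the picture's height over the tangent of half this angle, whatever the lens; pixels are square), "cx", "cy" (the principal point, pixels), "view" (4x4, takes a point from world to camera coordinates). Camera axes: x right, y up, looking along -z (the intrinsics and any distortion apply to the point x, -y, -z); pixel columns grow to the right and rows downward; lengths in mm; the calibration is good to about 2 mm. A picture is of the moment at which its call begins: read the wrist's pose just before it. camera_model takes no time and is no camera call; for the wrist camera it gives the pose at the moment of the call.
- workorder.hand_in(): hands the job in, once; it reports no verdict.
The state is a dict: "clock": time; "qpos": joint angles; "dq": joint speeds; "joint_efforts": joint torques, N m; "tool_pos": TCP position; "orientation": TCP orientation; "wrist_force": force on the tool from outside, world axes, zero at the start; "moment": the same for the moment, N m; "grip_width": finger opening in mm.
Only numpy, scipy, OpenCV 4.12 (cv2) and the standard library are available. Lean on these libraries where they do the work, as an engineer would, in place of code of your own. Each camera call takes 0.05 s, during which the arm holds its last target.

### The job

Get the long resin bar ready to be sawn in the cutting guide: first press the guide's length stop down until it is fully home, then stand the long bar on the bed, along the fence. Push it down, back against the fence and along against the stop, all at once with one firm, steady diagonal push but without ramming it, and finish while still holding it there, gripping or pressing it only on the stop's side of the saw slot. Leave the short, already cut piece and the small beaker where they are.

Things in the scene. Friction and masses are not known exactly. Their poses are not given: they have to be found in the camera images.
- guide: The cutting guide: a metal sawing block on rubber feet, 90 x 170 mm (x, y), fixed to the bench. Origin at its underside, under the middle of the flat aluminium bed; z up; bed top at z = 22 mm. The fence is on the +x side, the length stop at the +y end. A 3 mm saw slot crosses it at y = -35 mm; the stop's side is y > -35 mm. The long bar, pushed home, has its centre at x = 15, y = -15, z = 37 mm
- guide_fence: The guide's fence: a low steel rail with a scale along the far (+x) edge of the bed, 12 mm high above the bed (top at z = 34 mm), 18 mm deep, as long as the bed; its working face is at x = +27 mm and looks to -x. Fixed; same origin and axes as the guide
- stop_block: The block of the length stop, which the bar's end is pushed against: dark steel with a black pad on top, 34 x 24 mm from above, 18 mm high with the pad; its working face is at y = +50 mm in the guide's frame and looks to -y. Same axes as the guide; its origin is not on the block but on the guide's vertical axis (use point stop_top for its place)
- stop_top (a point): centre of the 30 x 20 mm top of the stop block's black pad, where to press; at x = +9, y = +62 mm in the guide's frame. Fully home it is at z = 39 mm in the guide's frame; at the start it stands 6 to 10 mm higher
- length_stop (a joint): how far the stop has been pressed down on its two dowels: 0 = 10 mm proud of the bed, 0.010 = fully home; it starts between 0 and 0.004. Tight fit: it takes about 5 N to move it slowly, and it stays where it is left
- long_bar_center (a point): centre (half-way up) of the long bar to be sawn: plain grey-beige cast resin, 24 x 130 x 30 mm (x, y, z; long along its y), loose, about 0.11 kg, standing on the bench. Unmarked, both ends alike. It is smooth and slides easily on the polished bed, fence and stop (friction about 0.25)
- long_bar: the same long bar; origin at the centre of its underside, y along its length. A balance, 210 mm high and 220 mm wide, stands behind the right-hand part of the row (its front at world x = 0.53 m, y from -0.19 to 0.04 m); swing past it on the robot's side
- cut_piece_center (a point): centre (half-way up) of the finished short piece of the same bar: 24 x 85 x 30 mm, loose; not to be moved. The long bar and the short piece lie in a row to the right of the guide, in either order
- beaker: small empty glass beaker, 55 mm across and 69 mm high, loose, behind the bars; not to be moved. Origin at the centre of its underside

How it is judged:
By the outcome, as a careful person would: the job done as asked, in the order asked, and still so for the second after the job is handed in, while the arm keeps its last pose, push and grip.
It also fails if it takes over 58 s, if anything falls off the work surface, if the arm or the gripper's body presses on something with over 40 N, if the wrist force passes 120 N, or if a joint passes its speed limit or range.

## Working session

There is one attempt and no reset: what is moved stays moved. The work goes in short steps, Python scripts to look and compute and a tool call to move; the robot and the scene stay as the last step left them, time stands still between calls to the robot, and variables do not carry over. Pictures are saved under pics/ and viewed, and the job is handed in when it is done.

Besides the shell and the picture viewer there is one more tool, called after "Call:" as name(argument=value, ...), one argument or row to a line, values as JSON. drive_tool: Moves the arm, as the interface text tells. Its arguments: {"type":"object","properties":{"increments":{"type":"array","items":{"type":"array","items":{"type":"array","items":{"type":"number"}}}},"jaw":{"type":"number"}},"required":["increments"]}

```bash
ls; mkdir -p pics
python3 - <<'E'
from station import readout, viewer, workorder, r
import cv2
print(readout.observe())
for n in ["scene","side","wrist"]:
    m=viewer.camera_model(n); print(n,m)
    cv2.imwrite(f"pics/{n}0.png",viewer.capture(n)[:,:,::-1])
E
```

```text
pics
{'clock': 0.0, 'qpos': array([ 1.10251298e+00,  2.07422683e-01,  1.54296374e+00,  1.75126516e-05,
        1.39349856e+00, -1.50474020e-01]), 'dq': array([ 0.00148063, -0.00033042,  0.00020398, -0.00065387, -0.00073743,
       -0.00050891]), 'joint_efforts': array([-1.38208492e-03, -3.83037758e+01, -2.91593510e+01, -2.80962540e-04,
        1.07153272e-02,  1.06996166e-05]), 'tool_pos': array([179.50669661, 545.87674894, 403.51914109]), 'orientation': array([ 0.69896758, -0.11214386,  0.11163874, -0.69742732]), 'wrist_force': array([ 0.6011916 ,  0.32340767, -0.08474139]), 'moment': array([ 0.05427494,  0.0051704 , -0.04038037]), 'grip_width': 85.37979791977581}
scene {'vertical_fov': 53.257190454289805, 'cx': 279.3453301683723, 'cy': 207.18126012125205, 'view': array([[ 7.77205095e-01, -6.29060625e-01, -1.53287706e-02,
        -3.37301510e+02],
       [ 3.32332359e-01,  3.89667490e-01,  8.58903050e-01,
        -2.75728803e+02],
       [-5.34328966e-01, -6.72638073e-01,  5.11908760e-01,
        -5.00848702e+02],
       [ 0.00000000e+00,  0.00000000e+00,  0.00000000e+00,
         1
[... 201 characters left out ...]
       [ 1.82937668e-02, -5.15099624e-01,  8.56935071e-01,
         4.91761115e+00],
       [-3.00988911e-02,  8.56406328e-01,  5.15424348e-01,
        -1.01369490e+03],
       [ 0.00000000e+00,  0.00000000e+00,  0.00000000e+00,
         1.00000000e+00]])}
wrist {'vertical_fov': 61.36227172600957, 'cx': 277.50527130313617, 'cy': 209.59781516531163, 'view': array([[ 3.13198163e-01,  9.49686126e-01, -1.78120074e-03,
        -5.72919818e+02],
       [-9.04260330e-01,  2.97642947e-01, -3.06140380e-01,
         3.88125962e+01],
       [-2.90207109e-01,  9.74932739e-02,  9.51984714e-01,
        -3.79522104e+02],
       [ 0.00000000e+00,  0.00000000e+00,  0.00000000e+00,
         1.00000000e+00]])}
```

View pics/scene0.png

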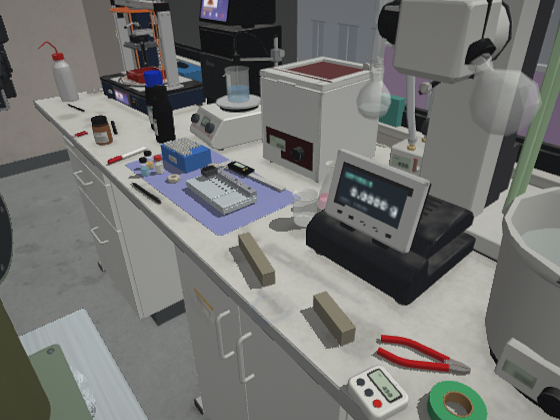

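View pics/side0.png

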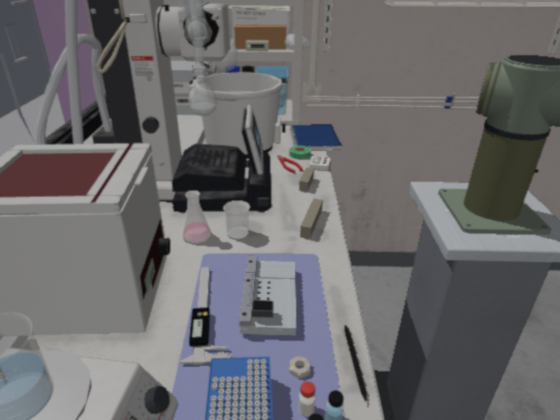

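View pics/wrist0.png

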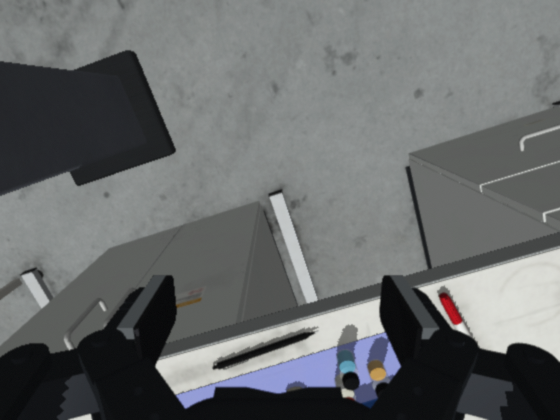

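```bash
cat > h.py <<'E'
import numpy as np, cv2
from station import readout, viewer, workorder, r
def ray(m,u,v,H=420):
    f=H/2/np.tan(np.radians(m['vertical_fov'])/2)
    V=np.array(m['view']); R=V[:3,:3]; t=V[:3,3]
    d=np.array([(u-m['cx'])/f,-(v-m['cy'])/f,-1.0])
    return -R.T@t, R.T@d
def onz(m,u,v,z):
    o,d=ray(m,u,v); return o+d*(z-o[2])/d[2]
def proj(m,p):
    f=210/np.tan(np.radians(m['vertical_fov'])/2)
    V=np.array(m['view']); c=V[:3,:3]@np.array(p,float)+V[:3,3]
    return np.array([m['cx']+f*c[0]/-c[2], m['cy']-f*c[1]/-c[2]])
E
python3 - <<'E'
import cv2
a=cv2.imread('pics/side0.png'); s=cv2.imread('pics/scene0.png')
cv2.imwrite('pics/side0z.png',cv2.resize(a[155:345,200:345],None,fx=4,fy=3.1,interpolation=cv2.INTER_CUBIC) if 0 else cv2.resize(a[155:345,220:340],None,fx=3.1,fy=3.1,interpolation=cv2.INTER_CUBIC))
cv2.imwrite('pics/scene0z.png',cv2.resize(s[155:345,170:370],None,fx=3,fy=3,interpolation=cv2.INTER_CUBIC))
E
```

```text
(no output)
```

View pics/side0z.png

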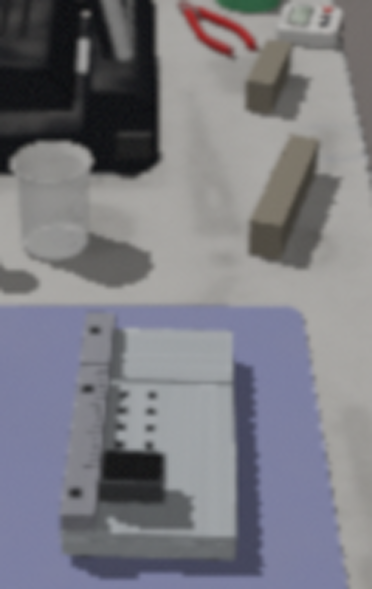

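View pics/scene0z.png

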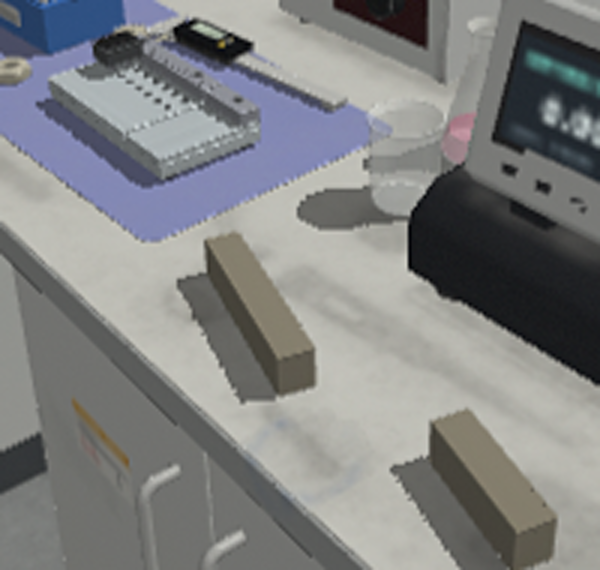

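Run:
```python
from h import *
m=viewer.camera_model('side')
def s(U,V,z): return onz(m,(U+.5)/3.1-.5+220,(V+.5)/3.1-.5+155,z).round(1)
for n,U,V,z in [('bed nr',236,537,22),('bed fr',233,332,22),('fence fl',90,314,34),('fence fr',117,316,34),('fence nl',63,517,34),('fence nr',99,520,34),
 ('bar nl',250,222,30),('bar nr',282,228,30),('bar fl',291,137,30),('bar fr',319,140,30),('sh nl',247,83,30),('sh nr',271,87,30),('sh fl',268,41,30),('sh fr',292,44,30),('bk near bottom',58,258,0),
 ('pad nl',100,483,47),('pad nr',163,483,47),('pad fl',107,450,47),('pad fr',163,452,47)]: print(n,s(U,V,z))
m=viewer.camera_model('scene')
def s(U,V,z): return onz(m,(U+.5)/3-.5+170,(V+.5)/3-.5+155,z).round(1)
for n,U,V,z in [('bar fl',207,243,30),('bar fr',238,234,30),('bar nl',278,359,30),('bar nr',314,346,30),('bed near right',162,165,22),('bed left',50,86,22)]: print('scene',n,s(U,V,z))
```

```text
bed nr [475.6 412.9  22. ]
bed fr [473.9 243.1  22. ]
fence fl [562.4 243.7  34. ]
fence fr [545.6 245.2  34. ]
fence nl [563.2 414.   34. ]
fence nr [544.9 415.4  34. ]
bar nl [460.3 129.1  30. ]
bar nr [438.6 135.9  30. ]
bar fl [425.2   6.9  30. ]
bar fr [404.   10.8  30. ]
sh nl [456.4 -84.5  30. ]
sh nr [436.8 -77.8  30. ]
sh fl [ 435.6 -167.8   30. ]
sh fr [ 414.7 -162.3   30. ]
bk near bottom [594.  133.9   0. ]
pad nl [545.  402.8  47. ]
pad nr [513.1 401.7  47. ]
pad fl [543.  378.5  47. ]
pad fr [513.8 379.   47. ]
scene bar fl [437.4 127.9  30. ]
scene bar fr [458.6 123.3  30. ]
scene bar nl [403.4   7.   30. ]
scene bar nr [426.   3.  30.]
scene bed near right [474.4 240.7  22. ]
scene bed left [472.2 404.6  22. ]
```

Run:
```python
from h import *
from scipy.spatial.transform import Rotation as Ro
print(r.finger_overhang,[a for a in dir(r) if a[0]!='_'])
s=readout.observe(); R=Ro.from_quat(s['orientation']).as_matrix(); print(R.round(4)); 
print('tool z az',np.degrees(np.arctan2(R[1,2],R[0,2])))
m=viewer.camera_model('wrist'); V=m['view']; c=-V[:3,:3].T@V[:3,3]; print('cam in tool',R.T@(c-s['tool_pos']), 'look',R.T@-V[2,:3])
```

```text
173.4 ['IKError', 'finger_overhang']
[[ 9.499e-01 -8.000e-04  3.125e-01]
 [-3.125e-01 -1.600e-03  9.499e-01]
 [-3.000e-04 -1.000e+00 -1.800e-03]]
tool z az 71.79190957583099
cam in tool [-78.76078964  31.4884517   -0.96209566] look [3.06443962e-01 9.51888699e-01 5.72840744e-05]
```

Call:
drive_tool(
  increments=[
    [[0.015,0,-0.002,3],[0.05,0,-0.005,10],[0.095,0,-0.01,18],[0.142,0,-0.015,26],[0.19,0,-0.02,35],[0.237,0,-0.025,44],[0.284,0,-0.029,53],[0.325,0,-0.034,61],[0.356,0,-0.037,67],[0.374,0,-0.039,71],[0.379,0,-0.0392,71.8],[0.379,0,-0.0392,71.8]],
  ],
  jaw=0,
)

```text
clock: 1.65
tool_pos: [527.6, 390.1, 404.5]
orientation: [-0.5, 0.5, -0.5, 0.5]
wrist_force: [0.8, 0.1, -0.6]
grip_width: 0.7
```

Run:
```python
from h import *
from scipy.spatial.transform import Rotation as Ro
s=readout.observe(); R=Ro.from_quat(s['orientation']).as_matrix(); print(R.round(4),s['tool_pos'],s['clock'],s['wrist_force'],s['dq'].round(3))
m=viewer.camera_model('wrist'); im=viewer.capture('wrist'); cv2.imwrite('pics/w1.png',im[:,:,::-1]); np.save('w1.npy',m['view'])
```

```text
[[-6.e-04 -6.e-04  1.e+00]
 [-1.e+00 -1.e-04 -6.e-04]
 [ 1.e-04 -1.e+00 -6.e-04]] [527.61556843 390.1349966  404.46660661] 1.65 [ 0.80833096  0.13908177 -0.56439622] [ 0.02  -0.01   0.01   0.003  0.003 -0.001]
```

View pics/w1.png

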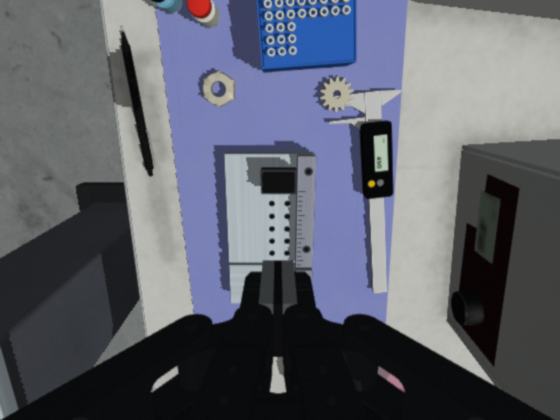

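Run:
```python
import cv2
a=cv2.imread('pics/w1.png')
cv2.imwrite('pics/w1z.png',cv2.resize(a[145:310,215:325],None,fx=3.6,fy=3.6,interpolation=cv2.INTER_CUBIC))
```

```text
(no output)
```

View pics/w1z.png

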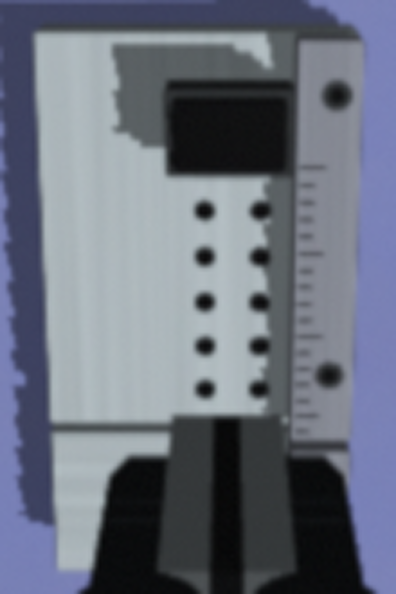

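Run:
```python
from h import *
m=viewer.camera_model('wrist'); m['view']=np.load('w1.npy')
def s(U,V,z): return onz(m,(U+.5)/3.6-.5+215,(V+.5)/3.6-.5+145,z).round(1)
for n,U,V,z in [('bed +y left',35,31,22),('bed left mid',45,300,22),('bed -y left',57,571,22),('slot left',51,427,22),('slot mid',165,427,22),('fence +y in',297,38,34),('fence in low',291,438,34),('fence +y out',361,40,34),('fence out low',350,440,34),('slot fence',320,446,34),
('pad',170,97,47),('pad',288,97,47),('pad',287,173,47),('pad',168,173,47),('fingertip',227,417,230)]: print(n,s(U,V,z))
```

```text
bed +y left [474.2 413.6  22. ]
bed left mid [473.4 334.5  22. ]
bed -y left [473.1 243.   22. ]
slot left [473.4 293.3  22. ]
slot mid [508.  293.2  22. ]
fence +y in [545.7 413.5  34. ]
fence in low [545.7 295.6  34. ]
fence +y out [562.7 413.   34. ]
fence out low [563.1 294.9  34. ]
slot fence [554.3 292.9  34. ]
pad [512.2 400.3  47. ]
pad [542.9 400.3  47. ]
pad [542.9 379.8  47. ]
pad [511.4 379.9  47. ]
fingertip [527. 398. 230.]
```

Call:
drive_tool(
  increments=[
    [[0,0.015,0,0],[0,0.045,0,0],[0,0.08,0,0],[0,0.115,0,0],[0,0.145,0,0],[0,0.165,0,0],[0,0.175,0,0],[0,0.177,0,0],[0,0.177,0,0]],
  ],
)

```text
clock: 2.82
tool_pos: [528.0, 390.9, 228.8]
orientation: [-0.499, 0.5, -0.5, 0.501]
wrist_force: [-0.3, -0.1, 0.4]
grip_width: 0.2
```

Call:
drive_tool(
  increments=[
    [[0,0.002,0,0],[0,0.004,0,0],[0,0.006,0,0],[0,0.008,0,0],[0,0.009,0,0],[0,0.01,0,0],[0,0.01,0,0]],
  ],
)

```text
clock: 3.7
tool_pos: [527.7, 390.7, 217.9]
orientation: [-0.5, 0.5, -0.5, 0.5]
wrist_force: [0.7, 0.2, 3.7]
grip_width: 0.0
```

Call:
drive_tool(
  increments=[
    [[0,0.001,0,0],[0,0.002,0,0],[0,0.003,0,0],[0,0.004,0,0],[0,0.005,0,0],[0,0.0055,0,0],[0,0.0055,0,0]],
  ],
)

```text
clock: 4.58
tool_pos: [527.8, 390.8, 214.1]
orientation: [-0.5, 0.5, -0.5, 0.5]
wrist_force: [-2.6, -1.9, 12.6]
grip_width: 0.4
```

Call:
drive_tool(
  increments=[
    [[0,0.0007,0,0],[0,0.0015,0,0],[0,0.0015,0,0]],
  ],
)

```text
clock: 4.95
tool_pos: [527.8, 390.8, 214.0]
orientation: [-0.5, 0.5, -0.5, 0.5]
wrist_force: [-5.6, -2.5, 19.5]
grip_width: 0.0
```

Call:
drive_tool(
  increments=[
    [[0,0.0008,0,0],[0,0.0015,0,0],[0,0.0015,0,0]],
  ],
)

```text
clock: 5.32
tool_pos: [527.9, 390.9, 213.9]
orientation: [-0.5, 0.5, -0.5, 0.5]
wrist_force: [-7.0, -4.4, 25.6]
grip_width: -0.4
```

Run:
```python
from h import *
for n in ['side','scene']:
    cv2.imwrite(f'pics/{n}2.png',viewer.capture(n)[:,:,::-1])
a=cv2.imread('pics/side2.png')
cv2.imwrite('pics/side2z.png',cv2.resize(a[250:345,220:340],None,fx=5,fy=5,interpolation=cv2.INTER_CUBIC))
```

```text
(no output)
```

View pics/side2z.png

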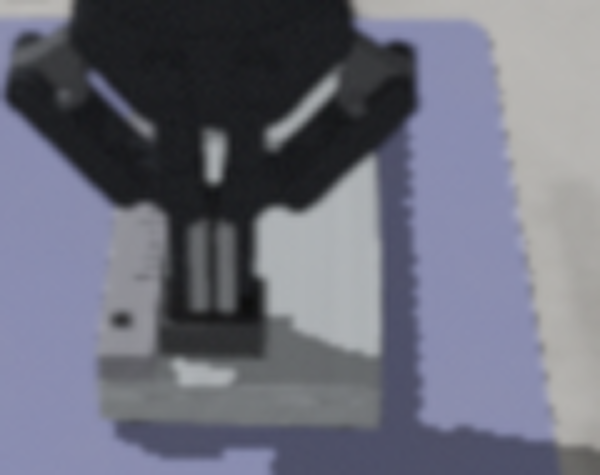

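Call:
drive_tool(
  increments=[
    [[0,-0.006,0,0],[0,-0.03,0,0],[0,-0.07,0,0],[0,-0.12,0,0],[0,-0.16,0,0],[0,-0.185,0,0],[0,-0.195,0,0],[0,-0.1955,0,0]],
  ],
)

```text
clock: 6.42
tool_pos: [527.3, 390.5, 403.7]
orientation: [0.5, -0.5, 0.5, -0.499]
wrist_force: [0.9, 0.2, -0.6]
grip_width: 0.1
```

Run:
```python
from h import *
s=readout.observe(); print(s['tool_pos'],s['wrist_force'])
m=viewer.camera_model('wrist'); im=viewer.capture('wrist'); np.save('w3.npy',m['view'])
si=viewer.capture('side')
a=cv2.resize(im[145:310,215:325],None,fx=3.5,fy=3.5,interpolation=cv2.INTER_CUBIC)
b=cv2.resize(si[250:345,220:315],None,fx=4.2,fy=4.2,interpolation=cv2.INTER_CUBIC)
c=np.zeros((580,800,3),np.uint8); c[:a.shape[0],:a.shape[1]]=a; c[:b.shape[0],390:390+b.shape[1]]=b
cv2.imwrite('pics/c3.png',c[:,:,::-1])
```

```text
[527.294306   390.47516899 403.66732366] [ 0.92505553  0.19485899 -0.64542   ]
```

View pics/c3.png

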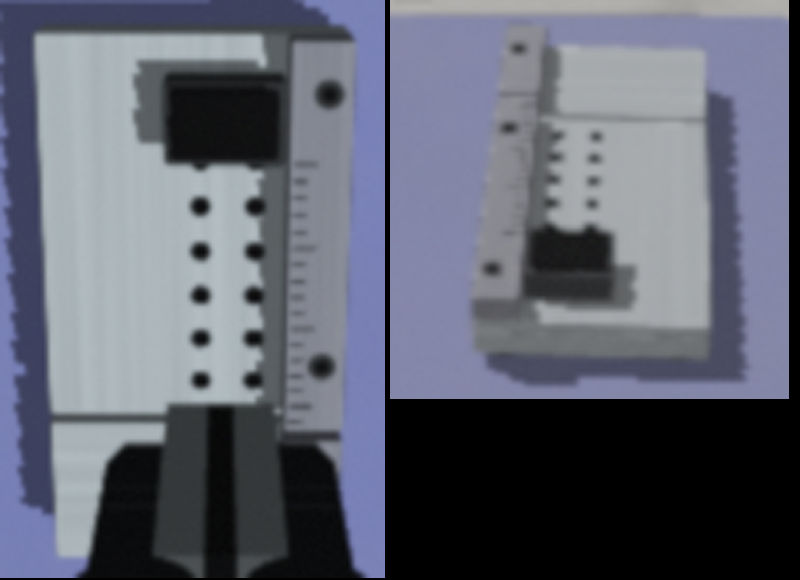

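Run:
```python
from h import *
m=viewer.camera_model('side')
for z in (39,41,43): print(z,[onz(m,220+(U+.5)/4.2-.5,250+(V+.5)/4.2-.5,z)[:2].round(1) for U,V in [(575,0)][:0]+[(575-390,232),(575-390,272)]])
m=viewer.camera_model('wrist'); m['view']=np.load('w3.npy')
for z in (39,41,43): print(z,[onz(m,215+(U+.5)/3.5-.5,145+(V+.5)/3.5-.5,z)[:2].round(1) for U,V in [(168,86),(280,160)]])
```

```text
39 [array([527.6, 381.1]), array([526.6, 402.5])]
41 [array([527.5, 383.2]), array([526.5, 404.5])]
43 [array([527.4, 385.3]), array([526.4, 406.6])]
39 [array([512.1, 401.2]), array([543. , 380.4])]
41 [array([512.2, 401.6]), array([542.9, 380.9])]
43 [array([512.3, 402. ]), array([542.8, 381.4])]
```

Call:
drive_tool(
  increments=[
    [[0.01,0,-0.004,1],[0.035,0,-0.013,2.5],[0.075,0,-0.027,5],[0.12,0,-0.043,7.5],[0.165,0,-0.059,10],[0.205,0,-0.073,12.5],[0.235,0,-0.084,14.5],[0.253,0,-0.09,15.4],[0.26,0,-0.093,15.7],[0.26,0,-0.093,15.7]],
  ],
  jaw=70,
)

```text
clock: 7.78
tool_pos: [434.5, 130.6, 404.6]
orientation: [-0.427, 0.564, -0.564, 0.427]
wrist_force: [-0.2, 0.6, 0.2]
grip_width: 59.8
```

Run:
```python
from h import *
s=readout.observe(); print(s['tool_pos'],s['wrist_force'],s['grip_width'],s['qpos'])
m=viewer.camera_model('wrist'); im=viewer.capture('wrist'); np.save('w4.npy',m['view'])
cv2.imwrite('pics/w4.png',im[:,:,::-1])
```

```text
[434.49192031 130.56673534 404.61800154] [-0.15778815  0.55130542  0.1678668 ] 59.79398004170515 [ 1.00613527e-01 -5.77668182e-02  1.82483644e+00  4.60311523e-04
  1.37437091e+00  3.75020328e-01]
```

View pics/w4.png

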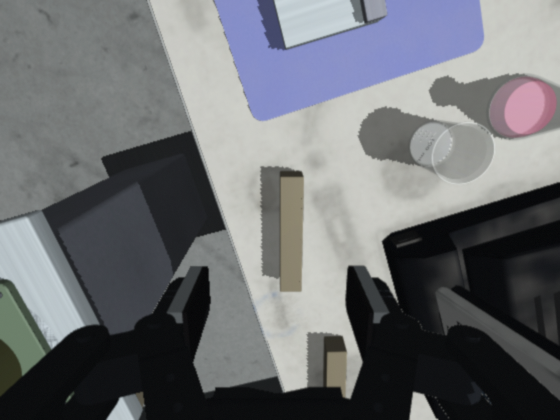

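Run:
```python
from h import *
a=cv2.imread('pics/w4.png')
cv2.imwrite('pics/w4z.png',cv2.resize(a[155:305,250:330],None,fx=4,fy=4,interpolation=cv2.INTER_CUBIC))
```

```text
(no output)
```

View pics/w4z.png

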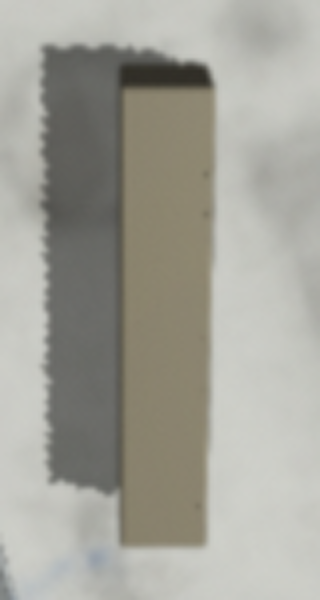

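Run:
```python
from h import *
m=viewer.camera_model('wrist'); m['view']=np.load('w4.npy')
P=[onz(m,250+(U+.5)/4-.5,155+(V+.5)/4-.5,30)[:2] for U,V in [(121,87),(214,87),(206,546),(120,546)]]
P=np.array(P); print(P.round(1), P.mean(0).round(1))
print(np.linalg.norm(P-np.roll(P,-1,0),axis=1).round(1))
for a,b in [(3,0),(2,1)]:
    d=P[a*0+b]-P[a]; print(np.degrees(np.arctan2(d[0],d[1])))
```

```text
[[436.9 131.8]
 [459.1 125.6]
 [424.7   1.6]
 [402.    8.1]] [430.7  66.8]
[ 23.  128.6  23.6 128.6]
15.775817209173992
15.48331400698365
```

Call:
drive_tool(
  increments=[
    [[0.012,0,0.003,0],[0.035,0.015,0.009,0],[0.0515,0.045,0.013,0],[0.0525,0.085,0.0136,0],[0.0525,0.125,0.0136,0],[0.0525,0.16,0.0136,0],[0.0525,0.188,0.0136,0],[0.0525,0.205,0.0136,0],[0.0525,0.214,0.0136,0],[0.0525,0.217,0.0136,0],[0.0525,0.217,0.0136,0]],
  ],
)

```text
clock: 9.2
tool_pos: [433.7, 76.3, 188.1]
orientation: [0.427, -0.563, 0.564, -0.427]
wrist_force: [0.8, 0.0, 0.9]
grip_width: 60.0
```

Run:
```python
from h import *
s=readout.observe(); print(s['tool_pos'],s['wrist_force'],s['grip_width'])
im=viewer.capture('wrist'); si=viewer.capture('side')
c=np.zeros((600,800,3),np.uint8)
a=im[0:420,130:430]; c[:420,:300]=a
b=cv2.resize(si[130:270,260:370],None,fx=4,fy=4); c[:560,320:760]=b
cv2.imwrite('pics/c5.png',c[:,:,::-1])
```

```text
[433.70796754  76.33723474 188.09434598] [0.77298856 0.03203536 0.90552349] 60.02337233958426
```

View pics/c5.png

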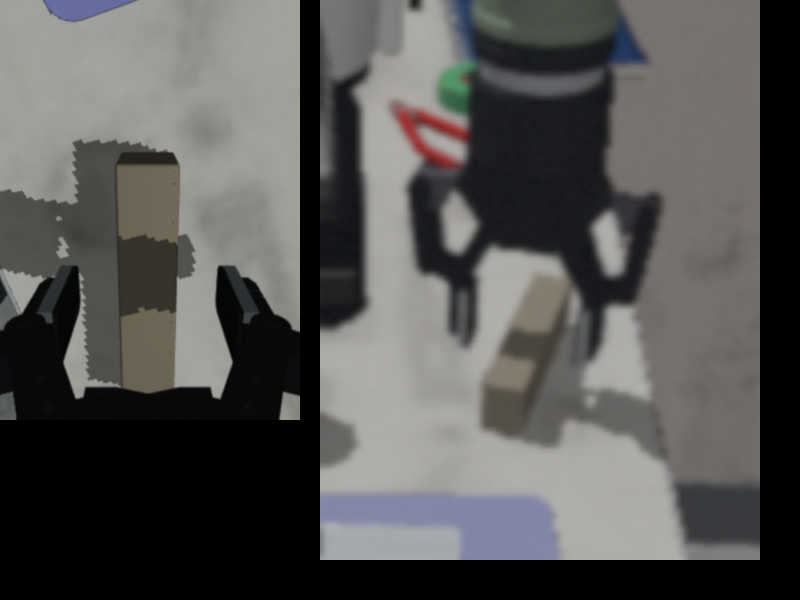

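Call:
drive_tool(
  increments=[
    [[0,0,0,0],[0,0,0,0],[0,0,0,0],[0,0,0,0],[0,0,0,0],[0,0,0,0]],
  ],
  jaw=0,
)

```text
clock: 10.05
tool_pos: [433.8, 76.3, 188.3]
orientation: [0.427, -0.563, 0.564, -0.427]
wrist_force: [-0.1, 0.9, 5.6]
grip_width: 22.4
```

Call:
drive_tool(
  increments=[
    [[0,-0.004,0,0],[0,-0.012,0,0],[0,-0.025,0,0],[0,-0.04,0,0],[0,-0.05,0,0],[0,-0.05,0,0]],
  ],
)

```text
clock: 10.8
tool_pos: [433.9, 76.3, 239.0]
orientation: [0.426, -0.563, 0.564, -0.428]
wrist_force: [-1.1, -0.2, -1.6]
grip_width: 22.6
```

Run:
```python
from h import *
s=readout.observe(); print(s['tool_pos'],s['wrist_force'],s['grip_width'])
np.save('w6.npy',viewer.camera_model('wrist')['view']);im=viewer.capture('wrist'); sc=viewer.capture('scene'); si=viewer.capture('side')
c=np.zeros((600,800,3),np.uint8)
c[:420,:300]=im[0:420,130:430]
b=cv2.resize(si[130:260,270:350],None,fx=3.5,fy=3.5); c[:b.shape[0],310:310+b.shape[1]]=b
b=cv2.resize(sc[190:360,210:370],None,fx=1.3,fy=1.3); c[:b.shape[0],592:592+b.shape[1]]=b
cv2.imwrite('pics/c6.png',c[:,:,::-1]); cv2.imwrite('pics/w6.png',im[:,:,::-1])
```

```text
[433.92271889  76.33048069 239.04658731] [-1.12331486 -0.23229628 -1.59832597] 22.61284454101165
```

View pics/c6.png

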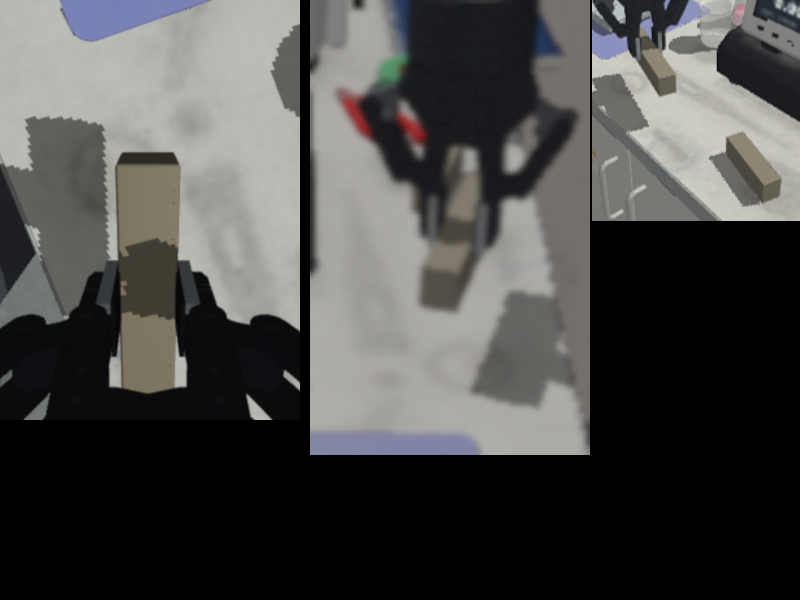

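Run:
```python
from h import *
from scipy.spatial.transform import Rotation as Ro
s=readout.observe(); R=Ro.from_quat(s['orientation']).as_matrix()
print('az',np.degrees(np.arctan2(R[1,2],R[0,2])),R[2].round(4))
a=cv2.imread('pics/w6.png')
cv2.imwrite('pics/w6z.png',cv2.resize(a[140:400,225:330],None,fx=2.3*1,fy=2.3,interpolation=cv2.INTER_CUBIC))
m=viewer.camera_model('wrist'); m['view']=np.load('w6.npy')
for u,v in [(246.5,165),(310,165),(305,388),(251,388)]:
    p=onz(m,u,v,80.8); print((R.T@(p-s['tool_pos'])).round(1))
```

```text
az -15.708213735060683 [ 2.e-04 -1.e+00 -7.e-04]
[-54.1 156.6 -10.1]
[-54.1 156.6  12.9]
[ 47.  156.6  13.4]
[ 46.9 156.6 -10.8]
```

View pics/w6z.png

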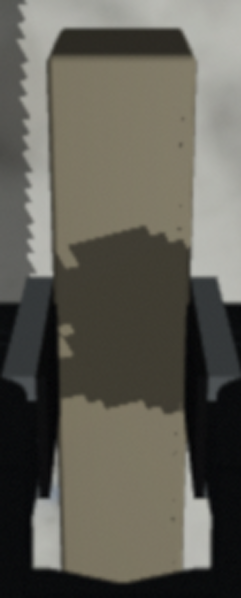

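Call:
drive_tool(
  increments=[
    [[-0.006,-0.01,0.001,0],[-0.025,-0.022,0.0025,-1],[-0.055,-0.028,0.0055,-3],[-0.095,-0.03,0.0095,-5.5],[-0.135,-0.03,0.0135,-8],[-0.175,-0.03,0.0176,-11],[-0.21,-0.03,0.021,-13.5],[-0.235,-0.03,0.0237,-15],[-0.249,-0.03,0.0251,-15.5],[-0.254,-0.03,0.0256,-15.7],[-0.254,-0.03,0.0256,-15.7]],
  ],
)

```text
clock: 12.32
tool_pos: [526.5, 313.6, 267.5]
orientation: [0.5, -0.5, 0.5, -0.5]
wrist_force: [1.1, 0.2, -1.1]
grip_width: 22.8
```

Run:
```python
from h import *
from scipy.spatial.transform import Rotation as Ro
s=readout.observe(); R=Ro.from_quat(s['orientation']).as_matrix()
print(s['clock'],s['tool_pos'],s['wrist_force'],s['grip_width'],'az',np.degrees(np.arctan2(R[1,2],R[0,2])))
np.save('w7.npy',viewer.camera_model('wrist')['view']);im=viewer.capture('wrist')
cv2.imwrite('pics/w7.png',im[:,:,::-1])
```

```text
12.325 [526.54432145 313.61596936 267.49150404] [ 1.08308317  0.20571347 -1.11985891] 22.819662243523723 az -0.02386184714835015
```

View pics/w7.png

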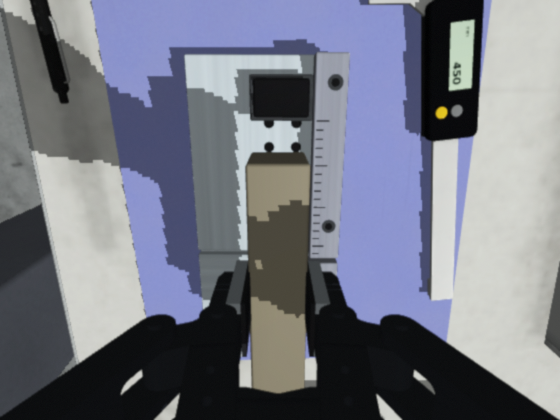

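Call:
drive_tool(
  increments=[
    [[0,0.006,0,0],[0,0.018,0,0],[0,0.032,0,0],[0,0.043,0,0],[0,0.049,0,0],[0,0.051,0,0],[0,0.052,0,0],[0,0.052,0,0]],
  ],
)

```text
clock: 13.38
tool_pos: [526.9, 314.0, 216.1]
orientation: [-0.5, 0.5, -0.5, 0.5]
wrist_force: [0.8, -0.3, -1.4]
grip_width: 23.0
```

Run:
```python
from h import *
s=readout.observe(); print(s['tool_pos'],s['wrist_force'],s['grip_width'])
np.save('w8.npy',viewer.camera_model('wrist')['view']);im=viewer.capture('wrist'); si=viewer.capture('side')
c=np.zeros((600,800,3),np.uint8)
b=cv2.resize(im[:,170:370],None,fx=1.4,fy=1.4);c[:b.shape[0],:b.shape[1]]=b
b=cv2.resize(si[220:345,220:330],None,fx=4.4,fy=4.4); c[:b.shape[0],300:300+b.shape[1]]=b
cv2.imwrite('pics/c8.png',c[:,:,::-1]); cv2.imwrite('pics/w8.png',im[:,:,::-1])
```

```text
[526.92791181 314.04432938 216.10754911] [ 0.75012005 -0.28061692 -1.43577638] 23.00118987309538
```

View pics/c8.png

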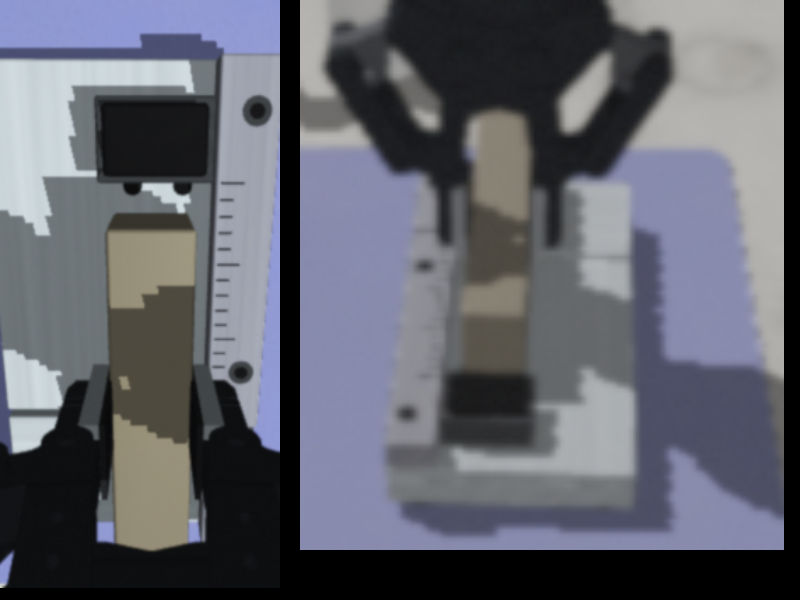

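Call:
drive_tool(
  increments=[
    [[-0.001,0.0006,0.0006,0],[-0.003,0.0018,0.0017,0],[-0.005,0.003,0.0028,0],[-0.007,0.004,0.0038,0],[-0.008,0.0046,0.0044,0],[-0.008,0.0046,0.0044,0]],
  ],
)

```text
clock: 14.22
tool_pos: [531.7, 322.2, 212.1]
orientation: [-0.499, 0.5, -0.5, 0.501]
wrist_force: [-0.1, -0.6, 5.2]
grip_width: 22.2
```

Call:
drive_tool(
  increments=[
    [[-0.0007,0.0003,0.0006,0],[-0.0014,0.0006,0.0012,0],[-0.002,0.0009,0.0018,0],[-0.0026,0.0012,0.0024,0],[-0.0026,0.0012,0.0024,0]],
  ],
)

```text
clock: 14.85
tool_pos: [533.9, 324.2, 212.1]
orientation: [0.5, -0.5, 0.5, -0.5]
wrist_force: [-3.4, -5.0, 12.7]
grip_width: 22.4
```

Call:
drive_tool(
  increments=[
    [[-0.0006,0.0001,0.0006,0],[-0.0012,0.0002,0.0012,0],[-0.0018,0.0003,0.0018,0],[-0.0018,0.0003,0.0018,0]],
  ],
)

```text
clock: 15.35
tool_pos: [534.8, 324.9, 212.1]
orientation: [0.502, -0.5, 0.5, -0.498]
wrist_force: [-9.5, -9.5, 20.8]
grip_width: 22.5
```

Run:
```python
from h import *
from scipy.spatial.transform import Rotation as Ro
s=readout.observe(); R=Ro.from_quat(s['orientation']).as_matrix()
print(R.round(4));print(s['tool_pos'],s['wrist_force'],s['moment'],s['grip_width'])
np.save('w9.npy',viewer.camera_model('wrist')['view']);im=viewer.capture('wrist'); si=viewer.capture('side')
c=np.zeros((600,800,3),np.uint8)
b=cv2.resize(im[:,170:370],None,fx=1.4,fy=1.4);c[:b.shape[0],:b.shape[1]]=b
b=cv2.resize(si[220:345,220:330],None,fx=4.4,fy=4.4); c[:b.shape[0],300:300+b.shape[1]]=b
cv2.imwrite('pics/c9.png',c[:,:,::-1]); cv2.imwrite('pics/w9.png',im[:,:,::-1])
b=cv2.resize(im[80:300,220:350],None,fx=2.7,fy=2.7,interpolation=cv2.INTER_CUBIC); cv2.imwrite('pics/w9z.png',b[:,:,::-1])
```

```text
[[-2.0e-04 -3.9e-03  1.0e+00]
 [-1.0e+00 -4.7e-03 -2.0e-04]
 [ 4.7e-03 -1.0e+00 -3.9e-03]]
[534.78248223 324.87450508 212.09504863] [-9.50876394 -9.54349283 20.8481524 ] [-1.51031787  1.44387768 -0.14218758] 22.533648161667735
```

View pics/c9.png

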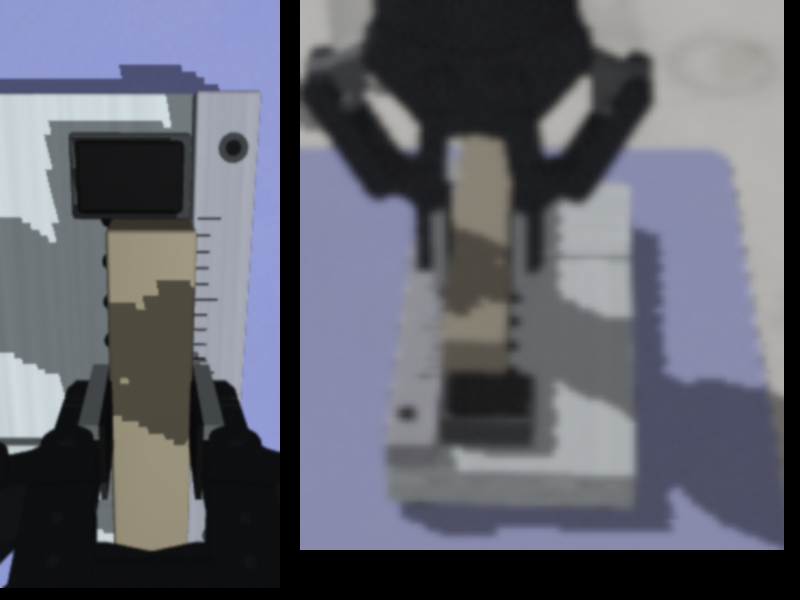

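View pics/w9z.png

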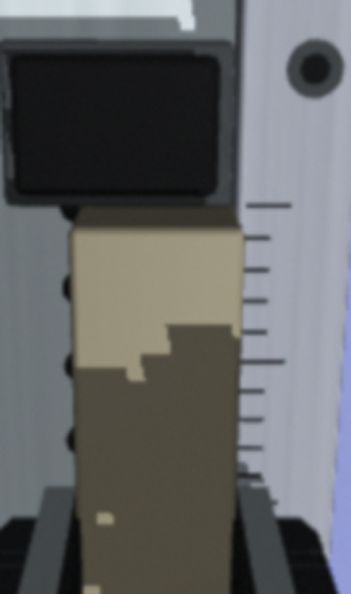

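Run:
```python
from h import *
m=viewer.camera_model('wrist'); m['view']=np.load('w9.npy')
def s(U,V,z): return onz(m,220+(U+.5)/2.7-.5,80+(V+.5)/2.7-.5,z).round(1)
for n,U,V,z in [('bar R',243,229,53),('bar L',72,229,53),('bar R low',235,480,53),('bar L low',77,440,53),('fence in',243,20,35),('fence in',243,210,35),('stop front steel edge',120,205,36),('stop steel edge z39',120,205,39),('pad front',120,192,40),('pad L',10,100,40),('pad R',219,100,40),('end face bottom vis',120,207,30)]: print(n,s(U,V,z))
```

```text
bar R [545.3 378.   53. ]
bar L [522.3 378.   53. ]
bar R low [545.1 340.9  53. ]
bar L low [522.1 347.2  53. ]
fence in [546.  404.9  35. ]
fence in [546.8 377.5  35. ]
stop front steel edge [528.1 378.4  36. ]
stop steel edge z39 [528.2 378.9  39. ]
pad front [528.3 381.   40. ]
pad L [512.8 394.   40. ]
pad R [542.5 394.   40. ]
end face bottom vis [527.8 377.1  30. ]
```

Call:
drive_tool(
  increments=[
    [[-0.0004,0,0.0002,0],[-0.0008,0,0.0005,0],[-0.0008,0,0.0005,0],[-0.0008,0,0.0005,0],[-0.0008,0,0.0005,0],[-0.0008,0,0.0005,0],[-0.0008,0,0.0005,0],[-0.0008,0,0.0005,0]],
  ],
)

```text
clock: 16.45
tool_pos: [535.0, 325.1, 212.1]
orientation: [0.503, -0.5, 0.5, -0.497]
wrist_force: [-10.5, -11.7, 21.3]
grip_width: 22.5
```

Run:
```python
from h import *
s=readout.observe(); print(s['tool_pos'],s['wrist_force'],s['moment'],s['grip_width'],s['dq'].round(4))
im=viewer.capture('wrist'); sc=viewer.capture('scene'); si=viewer.capture('side')
c=np.zeros((600,800,3),np.uint8)
b=cv2.resize(im[60:280,220:350],None,fx=2,fy=2);c[:b.shape[0],:b.shape[1]]=b
b=cv2.resize(si[140:345,220:340],None,fx=2.1,fy=2.1); c[:b.shape[0],265:265+b.shape[1]]=b
b=cv2.resize(sc[140:370,170:370],None,fx=1.35,fy=1.35); c[:b.shape[0],525:525+b.shape[1]]=b
cv2.imwrite('pics/c10.png',c[:,:,::-1])
print(readout.observe()['wrist_force'])
```

```text
[535.01469056 325.10868972 212.10786204] [-10.45436913 -11.68948817  21.29453397] [-1.80775747  1.62073104 -0.19587876] 22.457914625274327 [ 0.0012  0.0003  0.0015  0.     -0.0022  0.0021]
[-10.87703689 -12.45102421  21.55310817]
```

View pics/c10.png

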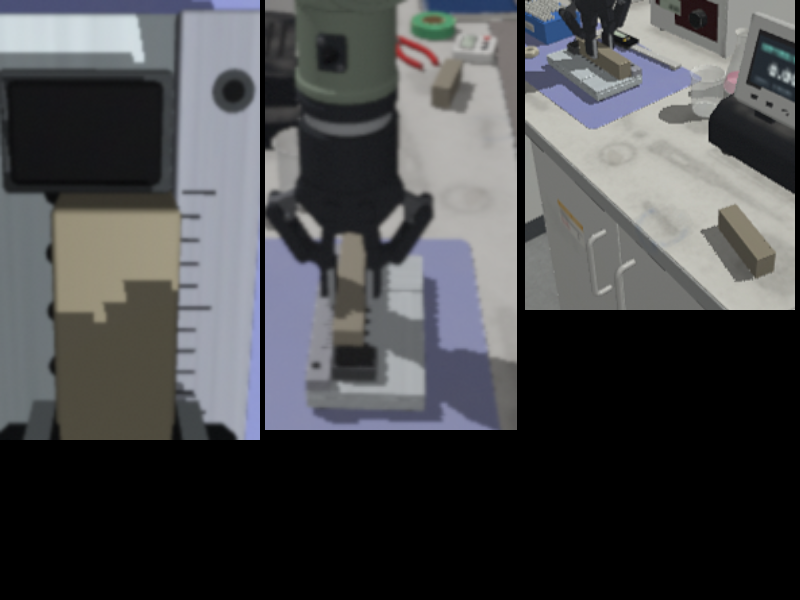

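Run:
```python
from h import *
print(workorder.hand_in()); s=readout.observe(); print(s['clock'],s['tool_pos'],s['wrist_force'])
```

```text
the job is handed in; nothing more can be done
None
the job is handed in; nothing more can be done
```

I pressed the length stop home, then stood the long bar on the bed and held it against the fence and stop with one slow diagonal push. I handed the job in at about 16.6 s with the arm still holding it there.

- **Stop:** I pressed with the shut fingertips up to about 25 N. Over the last two steps it moved only 0.2 mm. The pictures afterwards put the pad at about z = 39 mm, which is home. The fingertip reading was 1–1.5 mm higher, and the bar's height reading was nearly 2 mm high as well, so I took this as an offset in the height reading.
- **Bar:** I gripped it about 11 mm towards the stop from its middle. The pads are about 20 mm clear of the saw slot, on the stop's side.
- **Push:** I moved down, back and along together, then added a little more push back and along. I took readings at short pauses along the way and never reversed.
- **Last checks:** The force readings were steady at about 11 N against the fence, 12 N against the stop and 21 N down.
    - The wrist picture taken just before the last small push showed the bar's end at y = 378.0 mm, against the stop face at 378.4 mm.
    - In the same picture its side was at x = 545.3 mm, against the fence face at 545.3–546.8 mm. Both agree within the camera's 2 mm accuracy.
    - The moment readings put the bed's upward push well inside the bar's base, so the bar should be sitting flat. The tool itself was leaning about 0.3°.
- **Short piece and beaker:** I touched neither, and by eye both were still in place in the last picture.

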